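# Turn the square desk tray round the corner post and load it

### The arm

A 6-joint arm with a two-finger parallel gripper is mounted at the origin on a cart in front of the work surface, level with it; the furniture and walls round the work are solid. World frame = base frame: x ahead of the robot, y to its left, z up, the work surface at z = 0. Lengths are in m, angles in degrees, forces in N, time in s.
With the tool pointing down it reaches from about 0.375 to 0.9 m from the base axis. Payload 3.1 kg.
Tool frame: the origin (TCP) lies between the finger pads; the fingertips stand 11 mm ahead of it and the grasp point (between the pads) lies 8 mm behind it; z points along the fingers, y is the line along which they close (so a half turn about z gives the same grasp; the last joint's range is limited). The gripper opens to 87 mm and grips with 3 to 60 N. Pads are 19 mm wide; open, the fingers measure 117 mm over their backs; the gripper's body (75 mm by 190 mm) begins 51 mm behind the grasp point.
Start: joints at [54.632, 30.224, 82.088, -0, 67.689, -10.227], TCP at [0.265, 0.566, 0.234] pointing down, gripper open.
Joint ranges: [-176.69, 176.69], [-43.24, 126.21], [12.49, 139.97], [-82, 262], [0, 151.66], [-163.58, 163.58]. Speed limits (degrees/s): [159.86, 159.86, 180, 180, 180, 180].

### API

Orientations are given as a 3x3 rotation matrix whose columns are the frame's x, y, z axes.
In Python, from rig import bot gives the robot as it stands.
- The arm moves only by the tool apply_moves, never from a script. Its argument "steps" is a list that holds one entry, the list of rows, each a list of 7 numbers: the shift along the tool's x, y, z in cm, then the turn, a rotation vector about the tool's x, y, z in degrees, then the gripper command: -1 is shut, 1 is fully open, values between are in proportion. In form: [[[dx, dy, dz, rx, ry, rz, jaw], ...]]. A call has 1 to 20 rows; each row is the pose to reach, as a shift and turn from the pose commanded when the call began, along the tool's axes at that moment; what a row does not reach only later rows make up. A row lasts 1/8 s, in which the tool goes at most 62.5 mm and 10.7 degrees, less where a joint would pass 70% of its speed; a pose out of reach is approached as far as the arm can. A call with a gripper value outside its range is refused whole. The fingers move at their own pace and stop on an object; the grip force is fixed at half the most. Time passes only in rows, so rows that repeat a pose let the fingers close. It gives the time, the measured TCP pose, the force, the opening and the grip force at its end, in the units of the state.
- bot.read_state(): the state, without advancing time (a new reading comes with each control period).
- bot.capture(name): name is "side" or "top"; returns the picture (420x560x3 uint8, blue, green, red); there is no depth.
- bot.camera_model(name): a dict with "intrinsics" (3x3 intrinsics, pixels), "R" (3x3) and "t" (3): a world point X has camera coordinates R X + t. Camera axes: x right, y down, z forward; pixel columns grow to the right and rows downward; lengths in m; the calibration is good to about 2 mm. A picture is of the moment at which its call begins. camera_model takes no time and is no camera call.
- bot.hand_in(): hands the job in; it is judged then, once.
The state is a dict: "time_s": time; "joint_positions": joint angles; "qvel": joint speeds; "tau": joint torques, N m; "position": TCP position; "tcp_rot": TCP orientation; "force": force on the tool from outside, world axes, zero at the start; "moment": the same for the moment, N m; "opening": opening from 0.0 (shut) to 1.0 (fully open); "grasp_force": force on a finger pad.
Only numpy, scipy, OpenCV 4.12 (cv2) and the standard library are available. Lean on these libraries where they do the work, as an engineer would, in place of code of your own. Each camera call takes 0.05 s, during which the arm holds its last target. There are 200 camera calls.

### The job

The blue square tray on the wooden stand has its low open side facing to the left. Without lifting it, push it against the steel corner post so that it swings a quarter turn round the post, and leave it flush against the back fence right beside the post (close to it, on its right), with its open side facing you. Then gently lay the carton of staples flat on the tray's floor, its long side running front to back, and let go; leave the eraser and the binder clip alone.

Things in the scene. Friction and masses are not known exactly. Their poses are not given: they have to be found in the camera images.
- stand: Light wooden board fixed to the worktop, 280 (x) x 230 (y) x 8 mm; place and yaw vary. Origin: centre of underside; x away from the robot, y to the left. Things slide on its top, 8 mm above the origin. Along its far edge a darker back fence, 40 mm above the worktop, 200 mm long (y -110 to +90 mm), near face at x = +125 mm.
- post: Fixed upright steel corner post with black rubber cap on the stand, round, 20 mm diameter, 42 mm tall (top 50 mm above the worktop). Origin: centre of its foot, at x = +30, y = +50 mm, z = +8 mm in the stand's frame.
- tray: Loose square blue tray, grey floor, 120 x 120 mm, 0.4 kg. Walls 36 mm high, but its -x side (the open side) has only a 12 mm lip with a white strip outside; walls, lip and floor 4 mm thick. Origin: centre of underside, z up. Starts nearer than the post, at most 20 mm short of it, yaw -pi/2 +-0.2 from the stand: it must turn counter-clockwise from above, its +y side (far at first) on the post.
- tray_mouth (a point): Middle of the top edge of the tray's open-side lip: tray frame x = -60, y = 0, z = +12 mm. When the tray is home (yaw as the stand's, +x wall on the fence, +y wall at the post) the tray's origin is at x = +65, y = -20 mm in the stand's frame.
- staple_box: Loose beige cardboard carton of staples, 34 (its x) x 60 (its y) x 19 mm high, lying on the worktop beside the stand. Origin: centre of its underside. Grasp across the 34 mm.
- eraser: Loose blue and white eraser, 22 x 54 x 12 mm, on the worktop; leave alone. Origin: centre of its underside.
- binder_clip: Loose black binder clip, 32 x 42 x 24 mm, on the worktop; leave alone. Origin: centre of its underside.
Mind the look-alikes: they are no part of the job. Several things look just like the staple_box: the one meant starts farthest to the robot's right. There is more than one size of the tray; the job needs the larger.

How it is judged:
By the outcome, as a careful person would: the job done as asked, in the order asked, and still so for the second after the job is handed in, with the robot touching nothing.
It also fails if it takes over 72 s, if anything falls off the work surface, if the arm or the gripper's body presses on something with over 40 N, if the wrist force passes 120 N, or if a joint passes its speed limit or range.

## Working session

There is one attempt and no reset: what is moved stays moved. The work goes in short steps, Python scripts to look and compute and a tool call to move; the robot and the scene stay as the last step left them, time stands still between calls to the robot, and variables do not carry over. Pictures are saved under pics/ and viewed, at most 10 in all, crops included, and the job is handed in when it is done.

Besides the shell and the picture viewer there is one more tool, called after "Request:" as a command line: name --argument value ..., lists and objects as JSON in quotes. apply_moves: Moves the arm, as the interface text tells. Its arguments: {"type":"object","properties":{"steps":{"type":"array","items":{"type":"array","items":{"type":"array","items":{"type":"number"}}}}},"required":["steps"]}

```bash
ls; mkdir -p pics; python3 - <<'E'
from rig import bot
import cv2,numpy as np
np.set_printoptions(precision=4,suppress=True)
for n in("top","side"):
    cv2.imwrite(f"pics/{n}0.png",bot.capture(n)); m=bot.camera_model(n); R=np.array(m["R"]);t=np.array(m["t"])
    print(n,m["intrinsics"],R,-R.T@t)
s=bot.read_state(); print(s["position"],s["tcp_rot"],s["time_s"],s["opening"])
E
```

```text
pics
top [[531.4784   0.     272.9069]
 [  0.     531.4784 205.4449]
 [  0.       0.       1.    ]] [[ 0.02   -0.9998 -0.0008]
 [-0.9824 -0.0195 -0.186 ]
 [ 0.186   0.0045 -0.9825]] [0.2958 0.0373 1.3522]
side [[418.8574   0.     273.9982]
 [  0.     418.8574 209.7997]
 [  0.       0.       1.    ]] [[ 0.9976  0.0682 -0.0144]
 [ 0.0267 -0.5653 -0.8245]
 [-0.0644  0.8221 -0.5657]] [ 0.6125 -0.9482  0.7392]
[0.2651 0.5653 0.2327] [[-0.9053  0.4248 -0.0011]
 [ 0.4248  0.9053 -0.0016]
 [ 0.0003 -0.0019 -1.    ]] 0.1 0.9985506983543001
```

View pics/top0.png

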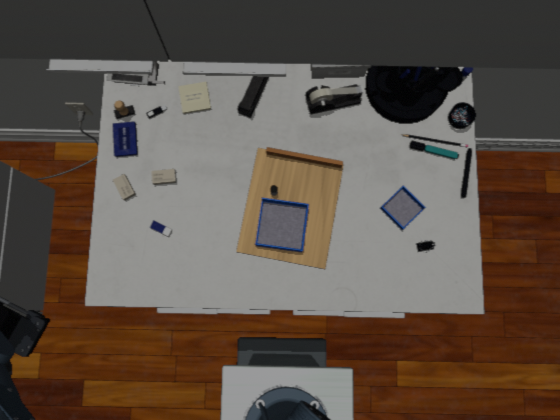

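View pics/side0.png

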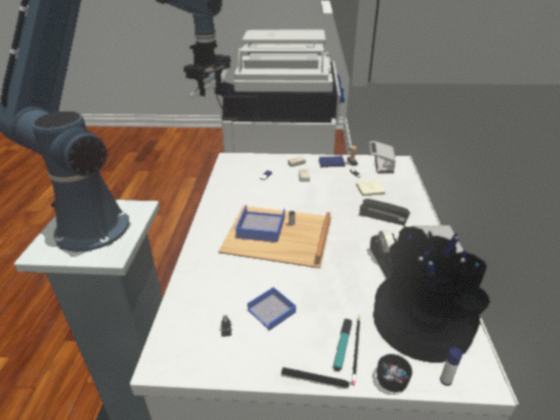

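The top view shows the stand centred near (290,208), the post at (274,190) and the large tray at (282,225). The small tray is at (403,208). The two cartons are at (123,187) and (164,177), and the one at (164,177) is farther right, so it is the one I want. Next I'll zoom in to get corners.

```bash
python3 - <<'E'
import cv2
a=cv2.imread("pics/top0.png"); b=cv2.imread("pics/side0.png")
cv2.imwrite("pics/topc.png",cv2.resize(a[140:275,230:350],None,fx=4.4,fy=4.4,interpolation=cv2.INTER_CUBIC))
s=cv2.resize(b[195:270,215:340],None,fx=6,fy=6,interpolation=cv2.INTER_CUBIC)
cv2.imwrite("pics/sidec.png",s)
c1=cv2.resize(a[160:205,105:185],None,fx=8,fy=8,interpolation=cv2.INTER_CUBIC);c2=cv2.resize(b[150:185,280:345],None,fx=6.5,fy=6.5,interpolation=cv2.INTER_CUBIC)
c2=cv2.copyMakeBorder(c2,0,0,0,640-c2.shape[1],cv2.BORDER_CONSTANT)
cv2.imwrite("pics/boxc.png",cv2.vconcat([c1,c2]))
E
```

```text
(no output)
```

View pics/topc.png

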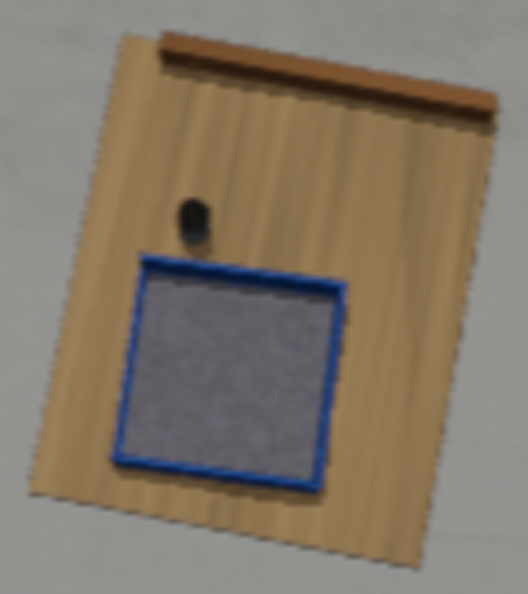

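View pics/sidec.png

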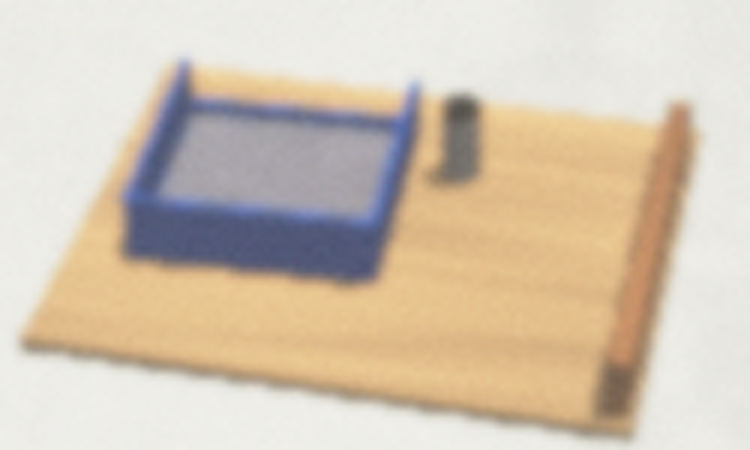

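View pics/boxc.png

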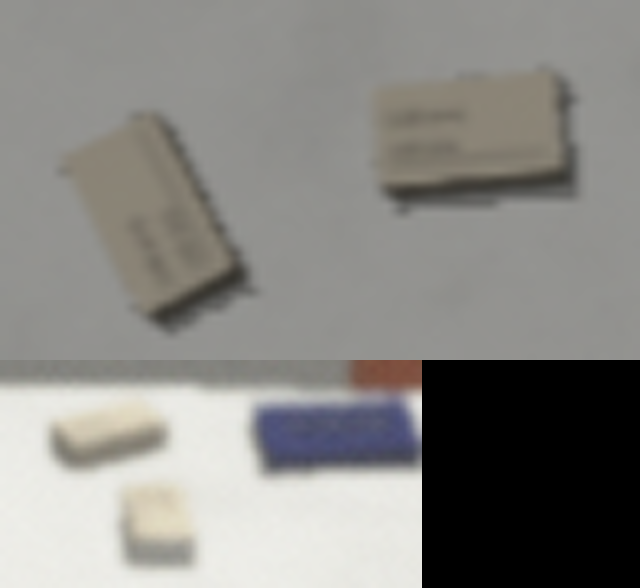

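Crop corners read: stand, fence, post cap, tray rim and carton are all visible in both views. Next I fit poses to these from both cameras.

```bash
cat > h.py <<'E'
import numpy as np
from rig import bot
from scipy.optimize import least_squares
np.set_printoptions(precision=4,suppress=True)
M={n:{k:np.array(v) for k,v in bot.camera_model(n).items()} for n in("top","side")}
def proj(n,X):
    m=M[n]; c=np.atleast_2d(X)@m["R"].T+m["t"]; p=c@m["intrinsics"].T; return p[:,:2]/p[:,2:]
def rot(a): return np.array([[np.cos(a),-np.sin(a)],[np.sin(a),np.cos(a)]])
def place(p,L,z=0):  # p=(x,y,yaw) local pts in m
    L=np.atleast_2d(L); return np.c_[L[:,:2]@rot(p[2]).T+p[:2],L[:,2]+z]
def fit(obs,p0,zfree=False):
    """obs: list of (cam,u,v,lx,ly,lz)"""
    def r(p):
        z=p[3] if zfree else 0
        return np.concatenate([proj(o[0],place(p,[o[3:]],z))[0]-o[1:3] for o in obs])
    s=least_squares(r,p0,loss="soft_l1",f_scale=1.0,x_scale=[.01,.01,.01]+[.01]*zfree); return s.x,r(s.x).reshape(-1,2)
def crop(x,y,ox,oy,k): return ((x+.5)/k-.5+ox,(y+.5)/k-.5+oy)
E
python3 - <<'E'
from h import *
T=lambda x,y:("top",*crop(x,y,230,140,4.4)); S=lambda x,y:("side",*crop(x,y,215,195,6))
def ob(f,l): return [f(a,b)+(c/1e3,d/1e3,e/1e3) for a,b,c,d,e in l]
o=ob(T,[(124,35,140,115,8),(30,493,-140,115,8),(419,569,-140,-115,8),(163,52,125,90,40),(495,108,125,-110,40),(193,212,30,50,50)])+ob(S,[(22,342,-140,-115,8),(632,432,140,-115,8),(168,66,-140,115,8),(700,130,140,115,8),(461,100,30,50,50)])
p,r=fit(o,[.55,0,-.15]); print("stand",p,np.degrees(p[2]));print(r.T)
# tray: local x,y; open -x side at left
t=ob(T,[(143,256,-60,60,44),(345,283,60,60,44),(321,491,60,-60,44),(115,463,-60,-60,44)])+ob(S,[(185,62,-60,-60,44),(416,84,-60,60,44),(377,218,60,60,44),(126,198,60,-60,44),(125,257,60,-60,8),(375,280,60,60,8)])
q,r=fit(t,[.5,0,-1.6]); print("tray",q,np.degrees(q[2]));print(r.T)
q4,_=fit(t,[.5,0,-1.6,0],True); print("tray zfree",q4)
rel=rot(-p[2])@(q[:2]-p[:2]); print("tray in stand",rel*1e3,np.degrees(q[2]-p[2]))
B=lambda x,y:("top",*crop(x,y,105,160,8)); Bs=lambda x,y:("side",*crop(x,y-360,280,150,6.5))
# box yaw~0: x to far(up), y left
b=ob(B,[(375,88,17,30,19),(554,72,17,-30,19),(568,165,-17,-30,19),(383,185,-17,30,19)])+ob(Bs,[(122,486,-17,30,19),(185,484,17,30,19),(192,541,17,-30,19),(127,541,-17,-30,19),(128,564,-17,-30,0),(193,564,17,-30,0)])
b0,r=fit(b,[.65,.3,.0]); print("box",b0,np.degrees(b0[2]));print(r.T)
print("box zfree",fit(b,[.65,.3,0,0],True)[0])
# post
print("post", place(p,[[.03,.05,.05]]), "home",place(p,[[.065,-.02,.008]]))
E
```

```text
stand [ 0.5477 -0.0022 -0.1689] -9.67921559880889
[[-0.5316 -0.5255  0.588  -1.3253  0.2376  0.2395 -0.7396  0.6271  0.0296
   0.4751  0.2138]
 [-0.3013  0.1002 -0.0405 -0.5382  0.9124  0.6696  0.009   0.4439 -0.3034
   0.1332  1.2377]]
tray [ 0.4967  0.0206 -1.6823] -96.39010485656074
[[-1.1331  0.3899  0.06   -1.3395 -0.6776  0.3717 -0.1411 -1.0631 -0.0293
   0.3225]
 [-0.2425 -0.2353 -0.1187 -0.111  -0.6215 -0.7339  1.4183  0.5045  0.906
   1.4099]]
tray zfree [ 0.4966  0.02   -1.6811  0.002 ]
tray in stand [-54.1138  13.9478] -86.71088925775184
box [0.6196 0.3282 0.098 ] 5.6136804686224435
[[-0.1902  0.6282 -0.547  -0.722   0.1736  0.0812  0.7038  0.7727  0.5056
   0.3627]
 [ 0.0424  0.2847  1.4231  0.6967  0.1034  0.1505 -0.115   0.1579  1.4099
   1.1372]]
box zfree [0.6192 0.3268 0.0992 0.0029]
post [[0.5857 0.042  0.05  ]] home [[ 0.6084 -0.0328  0.008 ]]
```

```bash
cat >> h.py <<'E'
from scipy.spatial.transform import Rotation as Ro
ST=np.array([.5477,-.0022,np.radians(-9.68)]); TR=np.array([.4967,.0206,np.radians(-96.4)])
def rows(tg,jaw):
    s=bot.read_state(); p=np.array(s["position"]); R=np.array(s["tcp_rot"])
    for x,y,z,a in tg:
        a=np.radians(a); c,k=np.cos(a),np.sin(a)
        Q=np.array([[c,k,0],[k,-c,0],[0,0,-1]])
        d=R.T@(np.array([x,y,z])-p)*100; v=Ro.from_matrix(R.T@Q).as_rotvec(degrees=True)
        print("["+",".join(f"{q:.2f}" for q in d)+","+",".join(f"{q:.1f}" for q in v)+f",{jaw}],")
def tp(tray,lx,ly,z,da=180): # tool target for pusher at tray-local mm
    q=place(tray,[[lx/1e3,ly/1e3,0]])[0]; return (q[0],q[1],z,(np.degrees(tray[2])+da+180)%360-180)
E
python3 - <<'E'
from h import *
a=tp(TR,0,15,.15); print(a); rows([a,tp(TR,0,15,.029),tp(TR,0,41,.029)],-1)
E
```

```text
(np.float64(0.5116065187874089), np.float64(0.018927966016905117), 0.15, np.float64(83.60000000000002))
[-45.53,-38.97,8.33,-0.1,0.1,71.3,-1],
[-45.53,-38.95,20.43,-0.1,0.1,71.3,-1],
[-47.99,-38.11,20.42,-0.1,0.1,71.3,-1],
```

Request:
apply_moves --steps '[[[-11.4, -9.7, 1, 0, 0, 18, -1], [-22.8, -19.5, 3, 0, 0, 36, -1], [-34.1, -29.2, 6, 0, 0, 54, -1], [-45.53, -38.97, 8.3, -0.1, 0.1, 71.3, -1], [-45.53, -38.97, 8.3, -0.1, 0.1, 71.3, -1], [-45.53, -38.97, 8.3, -0.1, 0.1, 71.3, -1], [-45.53, -38.97, 8.3, -0.1, 0.1, 71.3, -1], [-45.53, -38.97, 8.3, -0.1, 0.1, 71.3, -1], [-45.53, -38.97, 8.3, -0.1, 0.1, 71.3, -1], [-45.53, -38.97, 8.3, -0.1, 0.1, 71.3, -1], [-45.53, -38.97, 8.3, -0.1, 0.1, 71.3, -1], [-45.53, -38.97, 8.3, -0.1, 0.1, 71.3, -1], [-45.53, -38.97, 11.3, -0.1, 0.1, 71.3, -1], [-45.53, -38.97, 14.3, -0.1, 0.1, 71.3, -1], [-45.53, -38.97, 16.3, -0.1, 0.1, 71.3, -1], [-45.53, -38.97, 16.3, -0.1, 0.1, 71.3, -1]]]'

```text
time_s: 2.1
position: [0.5102, 0.0213, 0.0696]
tcp_rot: [[0.11, 0.994, -0.003], [0.994, -0.11, 0.003], [0.003, -0.004, -1.0]]
force: [-0.5, 0.3, -0.3]
opening: 0.006
grasp_force: 0.0
```

Request:
apply_moves --steps '[[[-0.2, 0.2, 1.5, 0, 0, 0, -1], [-0.2, 0.2, 3, 0, 0, 0, -1], [-0.2, 0.2, 4.05, 0, 0, 0, -1], [-0.2, 0.2, 4.05, 0, 0, 0, -1], [-0.2, 0.8, 4.05, 0, 0, 0, -1], [-0.2, 1.4, 4.05, 0, 0, 0, -1], [-0.2, 2.0, 4.05, 0, 0, 0, -1], [-0.2, 2.4, 4.05, 0, 0, 0, -1], [-0.2, 2.7, 4.05, 0, 0, 0, -1], [-0.2, 3.0, 4.05, 0, 0, 0, -1], [-0.2, 3.2, 4.05, 0, 0, 0, -1]]]'

```text
time_s: 3.48
position: [0.5426, 0.0143, 0.0299]
tcp_rot: [[0.112, 0.994, -0.002], [0.994, -0.112, 0.003], [0.002, -0.002, -1.0]]
force: [-3.6, 0.5, 3.3]
opening: 0.006
grasp_force: 1.9
```

```bash
python3 - <<'E'
from h import *
s=bot.read_state(); P=np.array(s["position"]); print(P,np.array(s["force"]),rot(-TR[2])@(P[:2]-TR[:2])*1e3)
E
```

```text
[0.5426 0.0143 0.0299] [-3.6233  0.4676  3.3383] [ 1.173  46.3649]
```

Request:
apply_moves --steps '[[[0, 0.3, 0, 0, 0, 0, -1], [0, 0.6, 0, 0, 0, 0, -1], [0, 0.8, 0, 0, 0, 0, -1], [0, 0.9, 0, 0, 0, 0, -1]]]'

```text
time_s: 3.98
position: [0.5485, 0.0138, 0.0298]
tcp_rot: [[0.112, 0.994, -0.008], [0.994, -0.112, 0.004], [0.003, -0.009, -1.0]]
force: [-7.0, -0.2, 6.5]
opening: 0.004
grasp_force: 4.3
```

```bash
python3 - <<'E'
from h import *
import cv2
a=bot.capture("top")[140:275,230:350]; b=bot.capture("side")[195:270,215:340]
a=cv2.resize(a,None,fx=3,fy=3,interpolation=cv2.INTER_CUBIC); b=cv2.resize(b,None,fx=3.4,fy=3.4,interpolation=cv2.INTER_CUBIC)
b=cv2.copyMakeBorder(b,0,a.shape[0]-b.shape[0],0,0,cv2.BORDER_CONSTANT)
cv2.imwrite("pics/m1.png",cv2.hconcat([a,b])); s=bot.read_state(); print(s["position"],s["force"])
E
```

```text
[0.5484 0.0139 0.0298] [-6.3025  0.0943  5.7323]
```

View pics/m1.png

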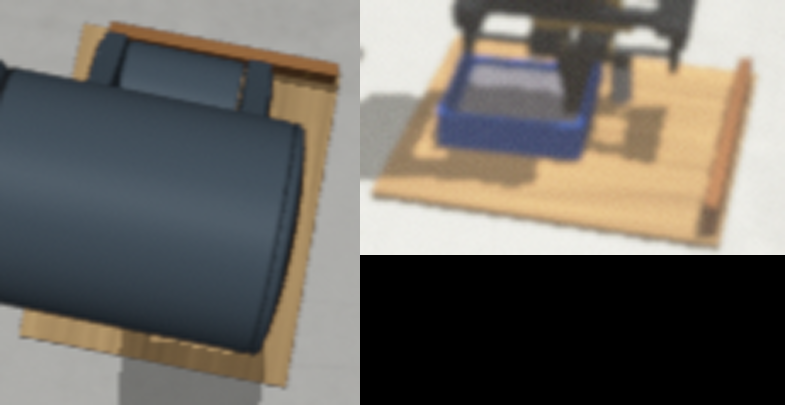

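The side crop shows the finger inside the tray on its far wall, with the tray close to the post (wall top at about 602, post's left edge at about 613). The arm hides it from the top camera, so I'll fit the tray from the side view.

```bash
python3 - <<'E'
from h import *
S=lambda x,y:("side",*crop(x-360,y,215,195,3.4))
t=[S(a,b)+(c/1e3,d/1e3,e/1e3) for a,b,c,d,e in [(583,131,60,60,44),(440,115,60,-60,44),(580,158,60,60,8),(438,147,60,-60,8),(603,63,-60,60,44)]]
q,r=fit(t,[.51,.02,-1.68]); print(q,np.degrees(q[2])); print(r.T)
print("instand",rot(-ST[2])@(q[:2]-ST[:2])*1e3,np.degrees(q[2]-ST[2]))
C=place(ST,[[.03,.05,0]])[0,:2]; print("post in tray",rot(-q[2])@(C-q[:2])*1e3)
s=bot.read_state();print("tool in tray",rot(-q[2])@(np.array(s["position"][:2])-q[:2])*1e3)
E
```

```text
[ 0.5037  0.02   -1.6833] -96.44482784884322
[[-0.4193 -1.1854  0.5488  0.228   0.5558]
 [-0.5986 -0.1723  1.7904  0.6555 -5.1207]]
instand [-47.0637  14.4507] -86.76482784884323
post in tray [-31.1436  78.947 ]
tool in tray [ 1.0504 45.0384]
```

Request:
apply_moves --steps '[[[0, -1.0, 0, 0, 0, 10, -1], [0, -2.2, 0, 0, 0, 20, -1], [0, -2.2, 0, 0, 0, 30, -1], [0, -2.2, 0, 0, 0, 40, -1], [0, -2.2, 0, 0, 0, 50, -1], [0, -2.2, 0, 0, 0, 60, -1], [0, -2.2, 0, 0, 0, 70, -1], [0, -2.2, 0, 0, 0, 80, -1], [0, -2.2, 0, 0, 0, 90, -1], [0, -2.2, 0, 0, 0, 90, -1], [0, -2.2, 0, 0, 0, 90, -1]]]'

```text
time_s: 5.45
position: [0.531, 0.0155, 0.0301]
tcp_rot: [[0.994, -0.11, 0.001], [-0.11, -0.994, 0.002], [0.001, -0.002, -1.0]]
force: [0.0, 0.5, -0.4]
opening: 0.006
grasp_force: 0.0
```

```bash
python3 - <<'E'
from h import *
import cv2
s=bot.read_state();print(s["position"],s["force"],s["joint_positions"])
T1=np.array([.5037,.0200,np.radians(-96.4)])
rows([tp(T1,5,y,.030,90) for y in (42,46,50,54,57)],-1)
E
```

```text
[0.531  0.0155 0.0301] [ 0.0451  0.4902 -0.4233] [-10.4634  41.8401 103.7947   0.2341  34.3283  85.6436]
[1.44,0.36,0.01,-0.1,-0.0,0.1,-1],
[1.84,0.36,0.01,-0.1,-0.0,0.1,-1],
[2.24,0.36,0.01,-0.1,-0.0,0.1,-1],
[2.64,0.36,0.01,-0.1,-0.0,0.1,-1],
[2.94,0.36,0.01,-0.1,-0.0,0.1,-1],
```

Request:
apply_moves --steps '[[[0.7, 0.36, 0, 0, 0, 0, -1], [1.4, 0.36, 0, 0, 0, 0, -1], [1.7, 0.36, 0, 0, 0, 0, -1], [2.0, 0.36, 0, 0, 0, 0, -1], [2.2, 0.36, 0, 0, 0, 0, -1], [2.2, 0.36, 0, 0, 0, 0, -1]]]'

```text
time_s: 6.2
position: [0.5488, 0.0102, 0.0298]
tcp_rot: [[0.994, -0.112, -0.007], [-0.112, -0.994, 0.003], [-0.007, -0.003, -1.0]]
force: [-5.9, -1.1, 5.5]
opening: 0.009
grasp_force: 2.9
```

Request:
apply_moves --steps '[[[0.2, 0, -0.1, 0, 0, 0, -1], [0.4, 0, -0.2, 0, 0, 0, -1], [0.6, 0, -0.2, 0, 0, 0, -1], [0.8, 0, -0.2, 0, 0, 0, -1], [0.8, 0, -0.2, 0, 0, 0, -1]]]'

```text
time_s: 6.82
position: [0.5566, 0.0091, 0.0319]
tcp_rot: [[0.994, -0.112, -0.007], [-0.112, -0.994, 0.003], [-0.008, -0.002, -1.0]]
force: [-7.1, 0.1, 4.9]
opening: 0.008
grasp_force: 4.0
```

Request:
apply_moves --steps '[[[0.15, 0, -0.1, 0, 0, 0, -1], [0.3, 0, -0.2, 0, 0, 0, -1], [0.45, 0, -0.3, 0, 0, 0, -1], [0.45, 0, -0.3, 0, 0, 0, -1]]]'

```text
time_s: 7.32
position: [0.562, 0.0084, 0.0339]
tcp_rot: [[0.994, -0.112, -0.006], [-0.112, -0.994, 0.003], [-0.006, -0.002, -1.0]]
force: [-5.3, -0.4, -4.0]
opening: 0.009
grasp_force: 2.6
```

```bash
python3 - <<'E'
from h import *
import cv2
b=bot.capture("side")[195:270,215:340]
cv2.imwrite("pics/m2.png",cv2.resize(b,None,fx=6,fy=6,interpolation=cv2.INTER_CUBIC)); s=bot.read_state(); print(s["position"],s["force"],s["moment"])
E
```

```text
[0.562  0.0084 0.0339] [-4.5828  0.122  -3.1989] [-0.1161  1.1576  0.0288]
```

View pics/m2.png

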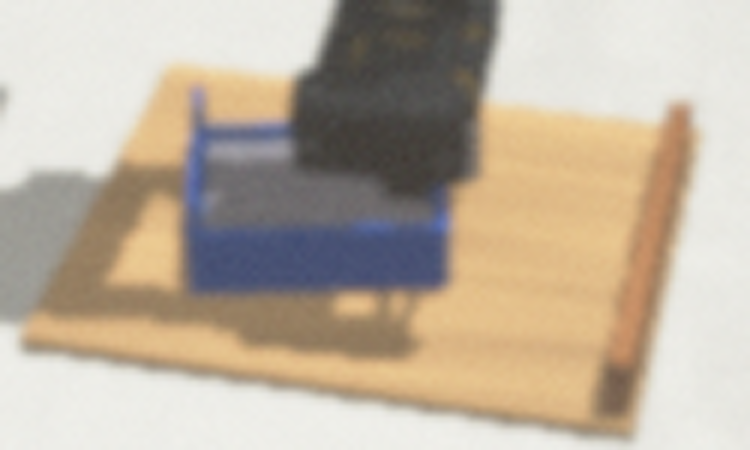

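The tray's near side now reads level, with corners at (190,292) and (447,285). It has touched the post and begun to turn. I'll fit its pose and plan the swing.

```bash
cat >> h.py <<'E'
POST=place(ST,[[.03,.05,0]])[0,:2]
def info(q):
    s=bot.read_state(); print("tray",q,np.degrees(q[2]),"in stand",rot(-ST[2])@(q[:2]-ST[:2])*1e3,np.degrees(q[2]-ST[2]))
    print("post in tray",rot(-q[2])@(POST-q[:2])*1e3,"tool in tray",rot(-q[2])@(np.array(s["position"][:2])-q[:2])*1e3)
def swing(th,s): # tray pose touching post: rel yaw deg th, contact at tray x = s mm
    a=ST[2]+np.radians(th); c=POST-rot(a)@np.array([s/1e3,.070]); return np.array([*c,a])
E
python3 - <<'E'
from h import *
S=lambda x,y:("side",*crop(x,y,215,195,6))
t=[S(a,b)+(c/1e3,d/1e3,e/1e3) for a,b,c,d,e in [(447,230,60,60,44),(189,235,60,-60,44),(447,286,60,60,8),(190,293,60,-60,8),(198,90,-60,-60,44)]]
q,r=fit(t,[.51,.02,-1.6]); print(r.T); info(q)
E
```

```text
[[ 0.5605 -0.6317  0.4734 -0.1079 -0.3112]
 [-0.2521 -0.2701  0.7516  0.3873 -0.9978]]
tray [ 0.5187  0.0096 -1.4911] -85.43121221513708 in stand [-30.5605   6.7267] -75.75121221513709
post in tray [-27.0361  69.3484] tool in tray [ 4.5821 43.0588]
```

```bash
python3 - <<'E'
from h import *
Q=np.array([.5187,.0096,-1.4911]); z=.030
w=[tp(Q,5,34,z,90),tp(Q,20,36,z,90),tp(Q,37,38,z,90),tp(Q,40,44,z,90),tp(Q,42,48,z,90)]
w+=[tp(swing(th,s),42,48.5,z,90) for th,s in zip(np.arange(-73,-32,3),np.linspace(-27.3,-30,14))]
rows(w,-1)
E
```

```text
[-0.88,0.21,0.40,-0.2,0.3,-11.0,-1],
[-0.40,1.65,0.39,-0.2,0.3,-11.0,-1],
[0.12,3.28,0.38,-0.2,0.3,-11.0,-1],
[0.77,3.46,0.38,-0.2,0.3,-11.0,-1],
[1.20,3.58,0.38,-0.2,0.3,-11.0,-1],
[1.54,3.64,0.37,-0.2,0.3,-13.7,-1],
[1.92,3.67,0.37,-0.2,0.3,-16.7,-1],
[2.31,3.68,0.37,-0.2,0.3,-19.7,-1],
[2.70,3.68,0.37,-0.2,0.3,-22.7,-1],
[3.09,3.65,0.37,-0.2,0.3,-25.7,-1],
[3.48,3.60,0.36,-0.2,0.3,-28.7,-1],
[3.86,3.53,0.36,-0.2,0.3,-31.7,-1],
[4.24,3.44,0.36,-0.2,0.3,-34.7,-1],
[4.62,3.32,0.36,-0.2,0.3,-37.7,-1],
[5.00,3.19,0.36,-0.2,0.3,-40.7,-1],
[5.36,3.04,0.35,-0.3,0.3,-43.7,-1],
[5.72,2.87,0.35,-0.3,0.3,-46.7,-1],
[6.07,2.68,0.35,-0.3,0.3,-49.7,-1],
[6.41,2.47,0.35,-0.3,0.3,-52.7,-1],
```

Request:
apply_moves --steps '[[[-0.9, 0.2, 0.4, -0.2, 0.3, -5.5, -1], [-0.4, 1.65, 0.4, -0.2, 0.3, -11, -1], [0.1, 3.2, 0.4, -0.2, 0.3, -11, -1], [0.75, 3.46, 0.4, -0.2, 0.3, -11, -1], [1.2, 3.6, 0.4, -0.2, 0.3, -11, -1], [1.55, 3.65, 0.4, -0.2, 0.3, -14, -1], [1.9, 3.7, 0.4, -0.2, 0.3, -17, -1], [2.3, 3.7, 0.4, -0.2, 0.3, -20, -1], [2.7, 3.7, 0.4, -0.2, 0.3, -23, -1], [3.1, 3.65, 0.4, -0.2, 0.3, -26, -1]]]'

```text
time_s: 8.62
position: [0.5888, -0.0307, 0.0303]
tcp_rot: [[0.942, 0.335, -0.0], [0.335, -0.942, 0.001], [0.0, -0.001, -1.0]]
force: [-4.9, 1.3, 0.1]
opening: 0.005
grasp_force: 1.9
```

```bash
python3 - <<'E'
from h import *
s=bot.read_state();print(s["position"],s["force"],s["moment"]); info(swing(-61.5,-28.3))
rows([tp(swing(th,sx),42,48.5,.031,90) for th,sx in zip(np.arange(-58,-9,3),np.linspace(-28,-32,17))],-1)
E
```

```text
[ 0.5888 -0.0307  0.0303] [-4.8743  1.2805  0.0876] [0.1817 0.9351 0.0703]
tray [ 0.5286 -0.0073 -1.2423] -71.18 in stand [-18.0136  -8.2716] -61.50000000000001
post in tray [-28.3  70. ] tool in tray [41.5226 49.496 ]
[0.33,0.14,-0.07,-0.1,-0.0,-2.7,-1],
[0.71,0.25,-0.07,-0.1,-0.0,-5.7,-1],
[1.09,0.34,-0.07,-0.1,-0.0,-8.7,-1],
[1.48,0.41,-0.07,-0.1,-0.0,-11.7,-1],
[1.87,0.46,-0.07,-0.1,-0.0,-14.7,-1],
[2.27,0.49,-0.07,-0.1,-0.0,-17.7,-1],
[2.66,0.49,-0.07,-0.1,-0.0,-20.7,-1],
[3.06,0.48,-0.07,-0.1,-0.0,-23.7,-1],
[3.46,0.44,-0.07,-0.1,-0.0,-26.7,-1],
[3.86,0.39,-0.07,-0.1,-0.0,-29.7,-1],
[4.26,0.31,-0.07,-0.1,-0.0,-32.7,-1],
[4.65,0.21,-0.07,-0.1,-0.0,-35.7,-1],
[5.03,0.09,-0.07,-0.1,-0.0,-38.7,-1],
[5.42,-0.06,-0.07,-0.1,-0.0,-41.7,-1],
[5.79,-0.22,-0.07,-0.1,-0.0,-44.7,-1],
[6.16,-0.40,-0.07,-0.1,-0.0,-47.7,-1],
[6.51,-0.60,-0.07,-0.1,-0.0,-50.7,-1],
```

Forces are small and the motion goes as planned, so I continue the swing.

Request:
apply_moves --steps '[[[0.35, 0.15, -0.1, 0, 0, -3, -1], [0.7, 0.25, -0.1, 0, 0, -6, -1], [1.1, 0.35, -0.1, 0, 0, -9, -1], [1.5, 0.4, -0.1, 0, 0, -12, -1], [1.9, 0.45, -0.1, 0, 0, -15, -1], [2.3, 0.5, -0.1, 0, 0, -18, -1], [2.65, 0.5, -0.1, 0, 0, -21, -1], [3.05, 0.5, -0.1, 0, 0, -24, -1], [3.45, 0.45, -0.1, 0, 0, -27, -1], [3.85, 0.4, -0.1, 0, 0, -30, -1]]]'

```text
time_s: 9.88
position: [0.6266, -0.022, 0.0313]
tcp_rot: [[0.648, 0.762, 0.0], [0.762, -0.648, 0.0], [0.0, -0.0, -1.0]]
force: [-5.1, -0.3, -0.1]
opening: 0.005
grasp_force: 1.7
```

```bash
python3 - <<'E'
from h import *
import cv2
b=bot.capture("side")[195:270,215:340]; a=bot.capture("top")[140:275,230:350]
b=cv2.resize(b,None,fx=4.8,fy=4.8,interpolation=cv2.INTER_CUBIC); a=cv2.resize(a,None,fx=1.6,fy=1.6)
b=cv2.copyMakeBorder(b,0,0,0,a.shape[1],cv2.BORDER_CONSTANT); b[:a.shape[0],-a.shape[1]:]=a
cv2.imwrite("pics/m3.png",b)
s=bot.read_state();print(s["position"],s["force"],s["moment"]); info(swing(-31.5,-30))
E
```

```text
[ 0.6277 -0.022   0.0314] [-4.1856 -0.248  -2.2053] [-0.0444  0.668   0.0265]
tray [ 0.5622 -0.0304 -0.7187] -41.18 in stand [ 19.0043 -25.3598] -31.5
post in tray [-30.  70.] tool in tray [43.7811 49.4137]
```

View pics/m3.png

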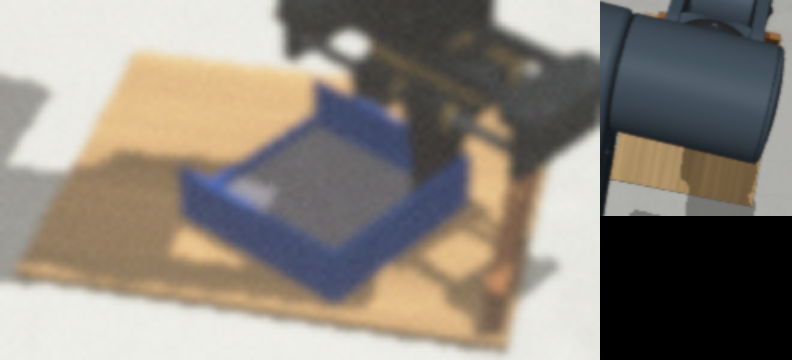

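The side crop shows the tray mid-swing. Its corners are at (182,170), (335,248), (467,160) and (318,85), and the open lip is at the left.

```bash
python3 - <<'E'
from h import *
S=lambda x,y:("side",*crop(x,y,215,195,4.8))
t=[S(a,b)+(c/1e3,d/1e3,e/1e3) for a,b,c,d,e in [(182,170,-60,-60,44),(185,213,-60,-60,8),(335,248,60,-60,44),(335,298,60,-60,8),(467,160,60,60,44),(464,200,60,60,8),(318,85,-60,60,44)]]
q,r=fit(t,[.56,-.03,-.72]); print(r.T); info(q)
rows([tp(swing(th,sx),43.5,48.5,.031,90) for th,sx in zip(np.arange(-28,1,2),np.linspace(-30,-33,15))],-1)
E
```

```text
[[-0.8861 -0.9378  0.0515  0.0561  1.0896  1.2261 -0.3087]
 [-1.1793  0.1189  0.9628  1.0882 -1.5332  0.3872 -2.0693]]
tray [ 0.5624 -0.0237 -0.6703] -38.40544802254549 in stand [ 18.1151 -18.6877] -28.725448022545493
post in tray [-22.5899  65.9465] tool in tray [50.1083 41.8129]
[0.36,0.09,0.04,0.1,-0.1,-2.8,-1],
[0.62,0.17,0.04,0.1,-0.1,-4.8,-1],
[0.89,0.24,0.04,0.1,-0.1,-6.8,-1],
[1.16,0.30,0.04,0.1,-0.1,-8.8,-1],
[1.43,0.35,0.04,0.1,-0.1,-10.8,-1],
[1.70,0.40,0.04,0.1,-0.1,-12.8,-1],
[1.98,0.43,0.04,0.1,-0.1,-14.8,-1],
[2.26,0.45,0.04,0.1,-0.1,-16.8,-1],
[2.54,0.46,0.04,0.1,-0.1,-18.8,-1],
[2.82,0.46,0.04,0.1,-0.1,-20.8,-1],
[3.10,0.45,0.05,0.1,-0.1,-22.8,-1],
[3.38,0.44,0.05,0.1,-0.1,-24.8,-1],
[3.66,0.41,0.05,0.1,-0.1,-26.8,-1],
[3.94,0.37,0.05,0.1,-0.1,-28.8,-1],
[4.22,0.32,0.05,0.1,-0.1,-30.8,-1],
```

Request:
apply_moves --steps '[[[0.35, 0.1, 0, 0, 0, -3, -1], [0.6, 0.15, 0, 0, 0, -5, -1], [0.9, 0.25, 0, 0, 0, -7, -1], [1.15, 0.3, 0, 0, 0, -9, -1], [1.45, 0.35, 0, 0, 0, -11, -1], [1.7, 0.4, 0, 0, 0, -13, -1], [2.0, 0.45, 0, 0, 0, -15, -1], [2.25, 0.45, 0, 0, 0, -17, -1], [2.55, 0.45, 0, 0, 0, -19, -1], [2.8, 0.45, 0, 0, 0, -21, -1], [3.1, 0.45, 0, 0, 0, -23, -1], [3.4, 0.45, 0, 0, 0, -25, -1], [3.65, 0.4, 0, 0, 0, -27, -1], [3.95, 0.35, 0, 0, 0, -29, -1]]]'

```text
time_s: 11.72
position: [0.6574, 0.0053, 0.0324]
tcp_rot: [[0.196, 0.981, 0.006], [0.981, -0.196, -0.001], [0.001, 0.006, -1.0]]
force: [-2.8, -1.9, -2.8]
opening: 0.005
grasp_force: 1.8
```

```bash
python3 - <<'E'
from h import *
import cv2
b=bot.capture("side")[195:270,215:340]
b=cv2.resize(b,None,fx=6,fy=6,interpolation=cv2.INTER_CUBIC)
cv2.imwrite("pics/m4.png",b)
s=bot.read_state();print(s["position"],s["force"],s["moment"]); info(swing(-2,-33))
E
```

```text
[0.6577 0.0057 0.0324] [-2.7038  0.0415 -2.6942] [-0.3423  0.485   0.0309]
tray [ 0.6038 -0.0332 -0.2039] -11.68 in stand [ 60.5369 -21.109 ] -1.9999999999999996
post in tray [-33.  70.] tool in tray [44.8914 48.9743]
```

View pics/m4.png

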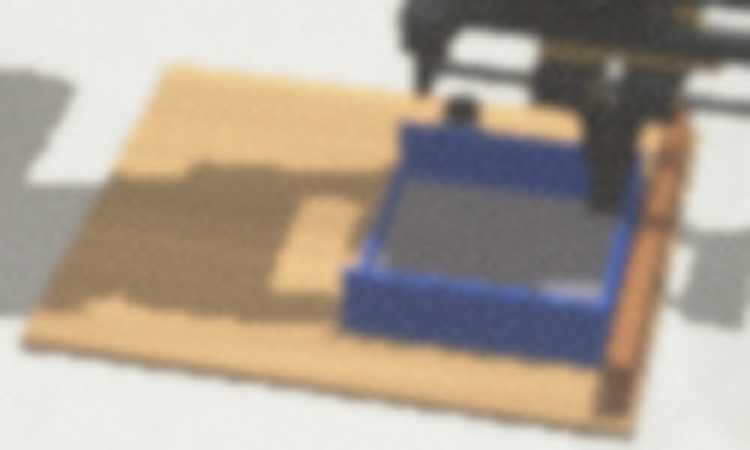

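The tray is almost home: its +x wall is near the fence (right edge at about 640 against the fence at about 655) and its +y wall is on the post. I press its middle on the fence next.

Request:
apply_moves --steps '[[[0.2, 0.2, 0, 0, 0, -1.6, -1], [0.2, 0.4, 0, 0, 0, -1.6, -1], [0.2, 0.6, 0, 0, 0, -1.6, -1], [0.2, 0.6, 0, 0, 0, -1.6, -1]]]'

```text
time_s: 12.28
position: [0.659, 0.0065, 0.0323]
tcp_rot: [[0.17, 0.985, -0.004], [0.986, -0.17, 0.0], [-0.0, -0.004, -1.0]]
force: [-11.7, -2.3, 4.1]
opening: 0.006
grasp_force: 6.0
```

Request:
apply_moves --steps '[[[-0.8, -1.2, 0, 0, 0, 0, -1], [-2.5, -1.2, 0, 0, 0, 0, -1], [-4.2, -1.2, 0, 0, 0, 0, -1], [-5.2, -1.0, 0, 0, 0, 0, -1], [-5.2, -0.6, 0, 0, 0, 0, -1], [-5.2, -0.2, 0, 0, 0, 0, -1], [-5.2, 0.2, 0, 0, 0, 0, -1], [-5.2, 0.4, 0, 0, 0, 0, -1], [-5.2, 0.6, 0, 0, 0, 0, -1], [-5.2, 0.6, 0, 0, 0, 0, -1]]]'

```text
time_s: 13.52
position: [0.6517, -0.0453, 0.0322]
tcp_rot: [[0.168, 0.986, -0.014], [0.986, -0.168, 0.001], [-0.002, -0.014, -1.0]]
force: [-16.6, -3.7, 13.8]
opening: 0.004
grasp_force: 9.6
```

```bash
python3 - <<'E'
from h import *
s=bot.read_state();print(s["position"],s["force"],s["time_s"]); print("tool in stand",rot(-ST[2])@(np.array(s["position"][:2])-ST[:2])*1e3); info(np.array([.6084,-.0328,ST[2]]))
E
```

```text
[ 0.6517 -0.0453  0.0322] [-16.6346  -3.6891  13.7912] 13.525
tool in stand [109.7329 -24.9614]
tray [ 0.6084 -0.0328 -0.1689] -9.68 in stand [ 64.981  -19.9579] 0.0
post in tray [-34.981   69.9579] tool in tray [44.7519 -5.0034]
```

```bash
python3 - <<'E'
from h import *
rows([(.6196,.328,.13,95.6)],0.4)
E
```

```text
[36.24,-9.58,-9.70,-0.8,-0.0,-15.3,0.4],
```

Request:
apply_moves --steps '[[[0, -0.6, 0, 0, 0, 0, -1], [0, -1.2, -1, 0, 0, 0, -1], [0, -1.2, -4, 0, 0, 0, -1], [0, -1.2, -8, 0, 0, 0, -1], [5, -3, -9.7, 0, 0, -3, 0.4], [10, -5, -9.7, -0.8, 0, -6, 0.4], [15, -6, -9.7, -0.8, 0, -9, 0.4], [20, -7, -9.7, -0.8, 0, -12, 0.4], [25, -8, -9.7, -0.8, 0, -15.3, 0.4], [30, -9, -9.7, -0.8, 0, -15.3, 0.4], [36.24, -9.58, -9.7, -0.8, 0, -15.3, 0.4], [36.24, -9.58, -9.7, -0.8, 0, -15.3, 0.4], [36.24, -9.58, -9.7, -0.8, 0, -15.3, 0.4]]]'

```text
time_s: 15.15
position: [0.6273, 0.3279, 0.1292]
tcp_rot: [[-0.097, 0.995, 0.021], [0.995, 0.097, -0.001], [-0.003, 0.02, -1.0]]
force: [-0.0, -0.3, -0.2]
opening: 0.696
grasp_force: 0.0
```

```bash
python3 - <<'E'
from h import *
import cv2
a=bot.capture("top"); b=bot.capture("side"); cv2.imwrite("pics/t5.png",a); cv2.imwrite("pics/s5.png",b)
a0=cv2.imread("pics/top0.png"); b0=cv2.imread("pics/side0.png")
# blue saturated mask -> tray min-area rect (top rim), calibrate the same method on the start picture
for n,im in(("top0",a0),("top5",a),("side0",b0),("side5",b)):
    i=im.astype(int); m=((i[...,0]-i[...,2]>35)).astype(np.uint8)
    m[:, :225]=0; m[:,350:]=0; m[:130]=0; m[280:]=0
    if n[:3]=="sid": m[:190]=0; m[275:]=0
    cs,_=cv2.findContours(m,cv2.RETR_EXTERNAL,cv2.CHAIN_APPROX_NONE); c=max(cs,key=cv2.contourArea) if cs else None
    r=cv2.minAreaRect(c); print(n,m.sum(),r, cv2.boxPoints(r).round(1).tolist())
s=bot.read_state(); print(s["position"],s["time_s"],s["opening"])
for nm,q in(("start",TR),("home",np.array([.6084,-.0328,ST[2]]))):
    for n in("top","side"): print(nm,n,proj(n,place(q,np.array([[-60,60,44],[60,60,44],[60,-60,44],[-60,-60,44]])/1e3)).round(1).tolist())
E
```

```text
top0 438 ((281.8711853027344, 224.2161865234375), (47.38069152832031, 48.04151153564453), 7.594643592834473) [[255.1999969482422, 244.89999389648438], [261.6000061035156, 197.3000030517578], [308.5, 203.5], [302.20001220703125, 251.1999969482422]]
top5 512 ((302.6039733886719, 182.35548400878906), (48.12003707885742, 48.02450180053711), 9.162347793579102) [[275.0, 202.1999969482422], [282.70001220703125, 154.8000030517578], [330.20001220703125, 162.5], [322.5, 209.89999389648438]]
side0 468 ((259.15777587890625, 224.33668518066406), (45.5303840637207, 27.42026138305664), 5.856013774871826) [[235.10000610351562, 235.6999969482422], [237.89999389648438, 208.39999389648438], [283.20001220703125, 213.0], [280.3999938964844, 240.3000030517578]]
side5 731 ((298.0167541503906, 234.26174926757812), (43.85468673706055, 34.95185470581055), 8.426969528198242) [[273.79998779296875, 248.3000030517578], [278.8999938964844, 213.8000030517578], [322.29998779296875, 220.1999969482422], [317.1000061035156, 254.8000030517578]]
[0.6276 0.3263 0.1291] 15.25 0.7028012401387518
start top [[261.0, 197.6], [308.4, 203.7], [302.6, 251.1], [254.4, 244.7]]
start side [[284.3, 207.9], [277.3, 232.3], [234.5, 228.1], [244.7, 204.3]]
home top [[275.7, 199.3], [284.5, 154.0], [330.9, 162.5], [322.8, 208.1]]
home side [[282.4, 215.1], [323.9, 220.3], [317.4, 246.8], [272.5, 240.5]]
```

```bash
python3 - <<'E'
from h import *
import cv2
a=cv2.imread("pics/t5.png").astype(float); a0=cv2.imread("pics/top0.png").astype(float)
d=a[...,0]-a[...,2]; d0=a0[...,0]-a0[...,2]
def cross(col,lo,hi,lev):
    for v in range(lo,hi):
        if (col[v]-lev)*(col[v+1]-lev)<=0 and col[v]!=col[v+1]: return v+(lev-col[v])/(col[v+1]-col[v])
    return np.nan
U=np.arange(288,327); far=[cross(d[:,u],int(150+(u-282)*.16),175,0) for u in U]
fen=[];ff=[]
for u in np.arange(272,338):
    col=d[:,u] ; v0=np.argmin(col[140:175])+140  # most red row = fence
    ff.append(cross(col[::-1],len(col)-1-v0,len(col)-1-130,-40))
def lf(u,v):
    u=np.array(u);v=np.array(v);k=np.isfinite(v); p=np.polyfit(u[k],v[k],1); r=v-np.polyval(p,u); k&=abs(r)<.5; p=np.polyfit(u[k],v[k],1); return p,np.degrees(np.arctan(p[0])),np.std(v[k]-np.polyval(p,u[k])),k.sum()
print("tray/fence boundary",lf(U,far)); print("fence far edge",lf(np.arange(272,338),len(d)-1-np.array(ff)))
# left & right outer tray edges rows
V=np.arange(170,196)
L=[cross(d[v],265,290,20) for v in V]; R=[cross(d[v][::-1],559-340,559-315,20) for v in V]
print("left",lf(V,L),"right",lf(V,559-np.array(R)))
for u in (290,306,322): print(u,d[148:172,u].astype(int).tolist())
h=np.array([.6084,-.0328,ST[2]])
print("fence near top edge slope", proj("top",place(ST,[[.125,.09,.04],[.125,-.11,.04],[.13,.09,.04],[.13,-.11,.04]])))
E
```

```text
tray/fence boundary (array([  0.1691, 106.4518]), np.float64(9.600381261390703), np.float64(0.046140021022734734), np.int64(39))
fence far edge (array([ 0.1856, 97.2274]), np.float64(10.513886550714309), np.float64(0.05537886560658646), np.int64(66))
left (array([ -0.2057, 316.0668]), np.float64(-11.623645591234995), np.float64(0.24807753804550492), np.int64(24)) right (array([ -0.1549, 355.0347]), np.float64(-8.80591803253974), np.float64(0.10143321178590617), np.int64(26))
290 [-3, -3, -6, -41, -76, -82, -79, -49, 50, 109, 64, 50, 47, 36, 7, 4, 6, 5, 6, 7, 5, 5, 5, 5]
306 [-4, -4, -3, -4, -3, -7, -43, -77, -83, -80, -32, 83, 76, 55, 51, 41, 15, 6, 5, 5, 5, 6, 5, 5]
322 [-3, -4, -3, -4, -4, -4, -3, -4, -6, -44, -79, -83, -72, 9, 102, 66, 53, 49, 38, 7, 4, 6, 5, 5]
fence near top edge slope [[265.334  150.8965]
 [342.3512 165.0754]
 [265.7052 149.0513]
 [342.6726 163.211 ]]
```

The tray touches the fence, but it sits about 1° off parallel, with the left end roughly 1.5 mm short. I'll press the left part of its far wall before fetching the carton.

```bash
python3 - <<'E'
from h import *
H=np.array([.6084,-.0320,ST[2]])
rows([tp(H,15,28,.12,90),tp(H,15,28,.030,90),tp(H,36,28,.030,90),tp(H,44,28,.030,90)],-1)
E
```

```text
[-33.17,-3.13,0.96,1.1,0.0,15.1,-1],
[-33.14,-3.30,9.96,1.1,0.0,15.1,-1],
[-33.69,-1.28,10.00,1.1,0.0,15.1,-1],
[-33.89,-0.50,10.02,1.1,0.0,15.1,-1],
```

Request:
apply_moves --steps '[[[-5.5, -0.5, 0, 0.5, 0, 3, -1], [-11, -1, 0.5, 1.1, 0, 6, -1], [-16.5, -1.5, 1, 1.1, 0, 9, -1], [-22, -2, 1, 1.1, 0, 12, -1], [-27.5, -2.5, 1, 1.1, 0, 15.1, -1], [-33.17, -3.2, 1, 1.1, 0, 15.1, -1], [-33.17, -3.2, 1, 1.1, 0, 15.1, -1], [-33.17, -3.2, 4, 1.1, 0, 15.1, -1], [-33.17, -3.2, 7, 1.1, 0, 15.1, -1], [-33.14, -3.3, 10, 1.1, 0, 15.1, -1], [-33.14, -3.3, 10, 1.1, 0, 15.1, -1], [-33.4, -2.3, 10, 1.1, 0, 15.1, -1], [-33.65, -1.3, 10, 1.1, 0, 15.1, -1], [-33.75, -0.9, 10, 1.1, 0, 15.1, -1], [-33.9, -0.5, 9.9, 1.1, 0, 15.1, -1], [-33.9, -0.2, 9.85, 1.1, 0, 15.1, -1], [-33.9, 0, 9.8, 1.1, 0, 15.1, -1]]]'

```text
time_s: 17.38
position: [0.6563, -0.0103, 0.0312]
tcp_rot: [[0.166, 0.986, -0.012], [0.986, -0.166, -0.0], [-0.002, -0.011, -1.0]]
force: [-10.2, -2.2, 4.7]
opening: 0.006
grasp_force: 5.3
```

Request:
apply_moves --steps '[[[0, 0.2, -0.1, 0, 0, 0, -1], [0, 0.4, -0.2, 0, 0, 0, -1], [0, 0.6, -0.25, 0, 0, 0, -1], [0, 0.6, -0.25, 0, 0, 0, -1]]]'

```text
time_s: 17.88
position: [0.6564, -0.0104, 0.0314]
tcp_rot: [[0.166, 0.986, -0.025], [0.986, -0.166, 0.002], [-0.002, -0.025, -1.0]]
force: [-16.0, -2.0, 1.3]
opening: 0.005
grasp_force: 7.5
```

```bash
python3 - <<'E'
from h import *
rows([(.6196,.328,.13,95.6)],0.4)
E
```

```text
[32.73,-9.49,-9.70,-1.4,-0.1,-15.2,0.4],
```

Request:
apply_moves --steps '[[[0, -0.5, 0, 0, 0, 0, -1], [0, -1.0, 0, 0, 0, 0, -1], [0, -1.4, 0, 0, 0, 0, -1], [0, -1.4, -3, 0, 0, 0, -1], [0, -1.4, -7, 0, 0, 0, -1]]]'

```text
time_s: 18.5
position: [0.6542, -0.0089, 0.1049]
tcp_rot: [[0.168, 0.986, 0.001], [0.986, -0.168, -0.0], [-0.0, 0.001, -1.0]]
force: [0.8, -0.1, 0.2]
opening: 0.004
grasp_force: 0.0
```

Request:
apply_moves --steps '[[[5.5, -1.5, -1, 0, 0, -3, 0.4], [11, -3, -2.5, 0, 0, -6, 0.4], [16.5, -4.5, -2.5, 0, 0, -9, 0.4], [22, -6, -2.5, 0, 0, -12, 0.4], [27.5, -7.5, -2.5, 0, 0, -15.2, 0.4], [32.6, -9.1, -2.5, 0, 0, -15.2, 0.4], [32.6, -9.1, -2.5, 0, 0, -15.2, 0.4], [32.6, -9.1, -2.5, 0, 0, -15.2, 0.4]]]'

```text
time_s: 19.5
position: [0.6191, 0.3278, 0.1298]
tcp_rot: [[-0.098, 0.995, 0.003], [0.995, 0.098, -0.001], [-0.001, 0.003, -1.0]]
force: [0.1, -0.9, 0.0]
opening: 0.695
grasp_force: 0.0
```

```bash
cat > meas.py <<'E'
from h import *
import cv2,sys
def cross(col,lo,hi,lev):
    for v in range(lo,hi):
        if (col[v]-lev)*(col[v+1]-lev)<=0 and col[v]!=col[v+1]: return v+(lev-col[v])/(col[v+1]-col[v])
    return np.nan
def lf(u,v):
    u=np.array(u);v=np.array(v);k=np.isfinite(v); p=np.polyfit(u[k],v[k],1); k&=abs(v-np.polyval(p,u))<.5; p=np.polyfit(u[k],v[k],1); return p,round(np.degrees(np.arctan(p[0])),2),round(np.std(v[k]-np.polyval(p,u[k])),3)
im=bot.capture("top"); cv2.imwrite(sys.argv[1],im); a=im.astype(float); d=a[...,0]-a[...,2]
U=np.arange(288,327)
print("boundary",lf(U,[cross(d[:,u],int(150+(u-282)*.16),175,0) for u in U]))
print("inner",lf(U,[419-cross(d[::-1,u],419-180,419-150,20) for u in U]))
V=np.arange(168,196); print("right",lf(V,[559-cross(d[v][::-1],559-340,559-315,20) for v in V]),"left",lf(V,[cross(d[v],265,290,20) for v in V]))
s=bot.read_state(); print(s["position"],s["time_s"],s["opening"])
E
python3 meas.py pics/t6.png; python3 - <<'E'
from h import *
# predicted slopes for yaw offsets
for dy in (0,1):
    h=np.array([.6084,-.030,ST[2]+np.radians(dy)])
    g=lambda a,b:(lambda p:(p,np.degrees(np.arctan2(p[1,1]-p[0,1],p[1,0]-p[0,0]))))(proj("top",place(h,np.array([a,b])/1e3)))
    print(dy,g([60,60,44],[60,-60,44])[1],g([56,56,12],[56,-56,12])[1],g([-60,-60,44],[60,-60,44]))
E
```

```text
boundary (array([  0.1696, 106.2889]), np.float64(9.63), np.float64(0.045))
inner (array([  0.1585, 115.4963]), np.float64(9.0), np.float64(0.096))
right (array([ -0.1549, 355.0349]), np.float64(-8.81), np.float64(0.103)) left (array([ -0.2022, 315.4244]), np.float64(-11.43), np.float64(0.246))
[0.6192 0.3269 0.1297] 19.55 0.6947946212021935
0 10.430451524417895 10.449356290493824 (array([[321.727 , 208.073 ],
       [329.7953, 162.5061]]), np.float64(-79.9589546588994))
1 9.46632928489634 9.483533570215819 (array([[322.2079, 207.7419],
       [329.4546, 162.043 ]]), np.float64(-80.98925126729405))
```

The tray is still about 1° off: the sticky finger held it sideways against the post. I'll press again while easing it a little to the right so it can turn flush.

```bash
python3 - <<'E'
from h import *
H=np.array([.608,-.0310,ST[2]])
rows([tp(H,15,32,.12,90),tp(H,15,32,.030,90),tp(H,40,32,.030,90),tp(H,44,32,.030,90),tp(H,50,25,.03,90),tp(H,52,24,.03,90)],-1)
E
```

```text
[-32.82,-2.28,0.99,0.1,0.0,15.2,-1],
[-32.82,-2.30,9.99,0.1,0.0,15.2,-1],
[-33.47,0.11,10.00,0.1,0.0,15.2,-1],
[-33.58,0.50,10.00,0.1,0.0,15.2,-1],
[-34.41,0.89,10.00,0.1,0.0,15.2,-1],
[-34.56,1.06,10.00,0.1,0.0,15.2,-1],
```

Request:
apply_moves --steps '[[[-5.5, -0.4, 0, 0, 0, 3, -1], [-11, -0.8, 0.5, 0, 0, 6, -1], [-16.5, -1.2, 1, 0, 0, 9, -1], [-22, -1.6, 1, 0, 0, 12, -1], [-27.5, -2, 1, 0, 0, 15.2, -1], [-32.8, -2.3, 1, 0, 0, 15.2, -1], [-32.8, -2.3, 1, 0, 0, 15.2, -1], [-32.8, -2.3, 4, 0, 0, 15.2, -1], [-32.8, -2.3, 7, 0, 0, 15.2, -1], [-32.8, -2.3, 10, 0, 0, 15.2, -1], [-32.8, -2.3, 10, 0, 0, 15.2, -1], [-33.1, -1.1, 10, 0, 0, 15.2, -1], [-33.4, 0, 10, 0, 0, 15.2, -1], [-33.6, 0.5, 9.95, 0, 0, 15.2, -1], [-33.85, 0.7, 9.9, 0, 0, 15.2, -1], [-34.1, 0.8, 9.85, 0, 0, 15.2, -1], [-34.4, 0.9, 9.8, 0, 0, 15.2, -1], [-34.6, 1.05, 9.8, 0, 0, 15.2, -1], [-34.6, 1.05, 9.8, 0, 0, 15.2, -1]]]'

```text
time_s: 21.92
position: [0.6582, -0.0127, 0.0311]
tcp_rot: [[0.168, 0.986, -0.009], [0.986, -0.168, 0.004], [0.003, -0.01, -1.0]]
force: [-8.7, 8.3, 4.6]
opening: 0.001
grasp_force: 4.8
```

Request:
apply_moves --steps '[[[0, -0.5, 0, 0, 0, 0, -1], [0, -1.0, 0, 0, 0, 0, -1], [0, -1.6, 0, 0, 0, 0, -1], [0, -1.6, -3, 0, 0, 0, -1], [0, -1.6, -7, 0, 0, 0, -1]]]'

```text
time_s: 22.55
position: [0.646, -0.0133, 0.1012]
tcp_rot: [[0.168, 0.986, -0.001], [0.986, -0.168, -0.0], [-0.0, -0.001, -1.0]]
force: [0.0, -1.2, 0.1]
opening: 0.003
grasp_force: 0.0
```

```bash
python3 - <<'E'
from h import *
rows([(.6190,.3275,.13,95.6)],0.4)
E
```

```text
[33.14,-8.39,-2.89,-0.1,0.0,-15.3,0.4],
```

Request:
apply_moves --steps '[[[5.5, -1.5, -1, 0, 0, -3, 0.4], [11, -3, -2.9, 0, 0, -6, 0.4], [16.5, -4.5, -2.9, 0, 0, -9, 0.4], [22, -6, -2.9, 0, 0, -12, 0.4], [27.5, -7.3, -2.9, 0, 0, -15.3, 0.4], [33.1, -8.4, -2.9, 0, 0, -15.3, 0.4], [33.1, -8.4, -2.9, 0, 0, -15.3, 0.4], [33.1, -8.4, -2.9, 0, 0, -15.3, 0.4]]]'

```text
time_s: 23.55
position: [0.6193, 0.3269, 0.1301]
tcp_rot: [[-0.099, 0.995, 0.001], [0.995, 0.099, -0.001], [-0.001, 0.001, -1.0]]
force: [0.1, -0.1, -0.6]
opening: 0.691
grasp_force: 0.0
```

```bash
python3 meas.py pics/t7.png; python3 - <<'E'
import cv2,numpy as np
from meas import cross,lf
E
true
```

```text
boundary (array([ 0.1899, 99.6667]), np.float64(10.75), np.float64(0.052))
inner (array([  0.1981, 102.8945]), np.float64(11.2), np.float64(0.099))
right (array([ -0.1821, 360.5194]), np.float64(-10.32), np.float64(0.096)) left (array([ -0.2394, 322.3886]), np.float64(-13.47), np.float64(0.273))
[0.6195 0.3261 0.1302] 23.6 0.694587109377321Traceback (most recent call last):
  File "<stdin>", line 2, in <module>
  File "meas.py", line 9, in <module>
    im=bot.capture("top"); cv2.imwrite(sys.argv[1],im); a=im.astype(float); d=a[...,0]-a[...,2]
                                       ~~~~~~~~^^^
IndexError: list index out of range
```

The tray is now parallel to the fence within about 0.3° and sits at its nominal home. Next is the grasp of the carton.

Request:
apply_moves --steps '[[[0.1, 0, 4, 0, 0, 0, 0.4], [0.1, 0, 8, 0, 0, 0, 0.4], [0.1, 0, 10.5, 0, 0, 0, 0.4], [0.1, 0, 11.5, 0, 0, 0, 0.4], [0.1, 0, 11.5, 0, 0, 0, 0.4]]]'

```text
time_s: 24.28
position: [0.6197, 0.3272, 0.0151]
tcp_rot: [[-0.097, 0.995, 0.0], [0.995, 0.097, -0.001], [-0.001, 0.0, -1.0]]
force: [0.7, 1.1, 0.2]
opening: 0.697
grasp_force: 0.0
```

Request:
apply_moves --steps '[[[0, 0, 0, 0, 0, 0, -0.1], [0, 0, 0, 0, 0, 0, -0.3], [0, 0, 0, 0, 0, 0, -0.5], [0, 0, 0, 0, 0, 0, -1], [0, 0, 0, 0, 0, 0, -1], [0, 0, 0, 0, 0, 0, -1]]]'

```text
time_s: 25.02
position: [0.6198, 0.3286, 0.0161]
tcp_rot: [[-0.099, 0.995, 0.002], [0.995, 0.099, -0.0], [-0.0, 0.002, -1.0]]
force: [-0.8, -1.1, 4.6]
opening: 0.385
grasp_force: 29.9
```

```bash
python3 - <<'E'
from h import *
rows([(.6075,-.033,.12,170.3)],-1)
E
```

```text
[-35.87,-4.77,-10.39,0.1,0.1,-74.6,-1],
```

Request:
apply_moves --steps '[[[0, 0, -2, 0, 0, 0, -1], [0, 0, -6, 0, 0, 0, -1], [0, 0, -10.4, 0, 0, 0, -1], [-4, -0.5, -10.4, 0, 0, -8, -1], [-8, -1, -10.4, 0, 0, -16, -1], [-12, -1.6, -10.4, 0, 0, -24, -1], [-16, -2.1, -10.4, 0, 0, -32, -1], [-20, -2.7, -10.4, 0, 0, -40, -1], [-24, -3.2, -10.4, 0, 0, -48, -1], [-28, -3.7, -10.4, 0, 0, -56, -1], [-32, -4.3, -10.4, 0, 0, -64, -1], [-35.9, -4.8, -10.4, 0, 0, -74.6, -1], [-35.9, -4.8, -10.4, 0, 0, -74.6, -1], [-35.9, -4.8, -10.4, 0, 0, -74.6, -1]]]'

```text
time_s: 26.78
position: [0.6069, -0.0334, 0.12]
tcp_rot: [[-0.985, 0.171, 0.001], [0.171, 0.985, -0.0], [-0.001, 0.0, -1.0]]
force: [0.6, 0.9, -0.6]
opening: 0.385
grasp_force: 29.9
```

```bash
python3 - <<'E'
from h import *
import cv2
s=bot.read_state();print(s["opening"],s["grasp_force"],s["force"])
rows([(.6075,-.033,.05,170.3),(.6075,-.033,.029,170.3)],-1)
E
```

```text
0.38451843958251036 29.86795037984848 [ 0.5852  0.8865 -0.6152]
[-0.05,0.05,7.00,0.0,0.1,-0.1,-1],
[-0.04,0.05,9.10,0.0,0.1,-0.1,-1],
```

Request:
apply_moves --steps '[[[0, 0, 3, 0, 0, 0, -1], [0, 0, 6, 0, 0, 0, -1], [0, 0, 8, 0, 0, 0, -1], [0, 0, 8.6, 0, 0, 0, -1], [0, 0, 8.9, 0, 0, 0, -1], [0, 0, 9.0, 0, 0, 0, -1], [0, 0, 9.0, 0, 0, 0, -1]]]'

```text
time_s: 27.65
position: [0.6076, -0.0336, 0.0303]
tcp_rot: [[-0.986, 0.169, 0.002], [0.169, 0.986, -0.001], [-0.002, -0.0, -1.0]]
force: [0.2, 0.4, -0.9]
opening: 0.387
grasp_force: 29.9
```

Request:
apply_moves --steps '[[[0, 0, 0.1, 0, 0, 0, -1], [0, 0, 0.2, 0, 0, 0, -1], [0, 0, 0.2, 0, 0, 0, -1]]]'

```text
time_s: 28.02
position: [0.6073, -0.0337, 0.028]
tcp_rot: [[-0.986, 0.169, 0.001], [0.169, 0.986, -0.001], [-0.002, -0.0, -1.0]]
force: [-0.8, 0.1, 3.3]
opening: 0.389
grasp_force: 29.9
```

Request:
apply_moves --steps '[[[0, 0, 0, 0, 0, 0, -0.2], [0, 0, 0, 0, 0, 0, -0.1], [0, 0, 0, 0, 0, 0, 0], [0, 0, 0, 0, 0, 0, 0.1], [0, 0, 0, 0, 0, 0, 0.1], [0, 0, 0, 0, 0, 0, 0.1]]]'

```text
time_s: 28.78
position: [0.6071, -0.0336, 0.0275]
tcp_rot: [[-0.986, 0.169, 0.001], [0.169, 0.986, -0.0], [-0.001, -0.0, -1.0]]
force: [0.4, -0.5, -0.2]
opening: 0.548
grasp_force: 0.0
```

Request:
apply_moves --steps '[[[0, 0, -1, 0, 0, 0, 0.1], [0, 0, -3, 0, 0, 0, 0.1], [0, 0, -7, 0, 0, 0, 0.1], [0, 0, -12, 0, 0, 0, 0.1], [2, 6, -15, 0, 0, 0, 0.1], [2, 12, -18, 0, 0, 0, 0.1], [2, 18, -18, 0, 0, 0, 0.1], [2, 24, -18, 0, 0, 0, 0.1], [2, 30, -18, 0, 0, 0, 0.1], [2, 34, -18, 0, 0, 0, 0.1], [2, 34, -18, 0, 0, 0, 0.1]]]'

```text
time_s: 30.15
position: [0.6444, 0.3088, 0.209]
tcp_rot: [[-0.986, 0.164, 0.003], [0.164, 0.986, 0.001], [-0.003, 0.002, -1.0]]
force: [-1.2, -0.9, 0.9]
opening: 0.55
grasp_force: 0.0
```

```bash
python3 meas.py pics/t8.png; python3 - <<'E'
from h import *
import cv2
a=cv2.imread("pics/t8.png")[140:275,230:350]; b=bot.capture("side")[195:270,215:340]
a=cv2.resize(a,None,fx=3.2,fy=3.2,interpolation=cv2.INTER_CUBIC); b=cv2.resize(b,None,fx=3.3,fy=3.3,interpolation=cv2.INTER_CUBIC)
b=cv2.copyMakeBorder(b,0,a.shape[0]-b.shape[0],0,0,cv2.BORDER_CONSTANT)
cv2.imwrite("pics/m8.png",cv2.hconcat([a,b]))
E
```

```text
boundary (array([ 0.19  , 99.6505]), np.float64(10.76), np.float64(0.051))
inner (array([  0.1971, 103.2254]), np.float64(11.15), np.float64(0.093))
right (array([ -0.1819, 360.4836]), np.float64(-10.31), np.float64(0.096)) left (array([ -0.2426, 322.9251]), np.float64(-13.63), np.float64(0.287))
[0.6443 0.3065 0.2087] 30.2 0.5525723331036775
```

View pics/m8.png

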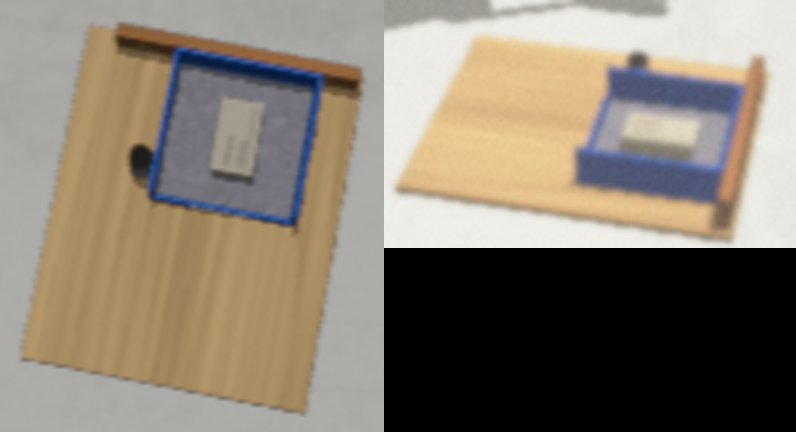

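The final picture shows the tray flush on the fence beside the post. The carton lies flat, front to back, on its floor at about (237,137), and the arm is clear.

```bash
python3 -c "
from rig import bot
print(bot.hand_in())"
```

```text
the job is handed in; nothing more can be done
None
```

The job is handed in at about 30 s: the tray was swung a quarter turn round the post and sits on the back fence beside it (within about 0.3° of parallel) with its open side facing you, and the carton lies flat on its floor, long side front to back.

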